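Change of colour: shut the red paint, open the blue

ROBOT

A 6-joint arm with a two-finger parallel gripper is mounted at the origin on the work surface. World frame = base frame: x ahead of the robot, y to its left, z up, the work surface at z = 0. Lengths are in m, angles in rad, forces in N, time in s.
With the tool pointing down it reaches from about 0.4 to 0.825 m from the base axis. Payload 7 kg.
Tool frame: the origin (TCP) lies at the very end of the fingers, on their centre line; the grasp point (between the pads) lies 19 mm behind it (arm.pinch_z is the z of the grasp point in the tool frame, in m); z points along the fingers, y is the direction in which the jaws open and shut (so a half turn about z gives the same grasp; the last joint's range is limited). The gripper opens to 88 mm and grips with 3 to 60 N. Pads are 19 mm wide; open, the fingers measure 130 mm over their backs; the gripper's body (78 mm by 193 mm) begins 47 mm behind the grasp point.
Start: joints at [-0.918, 0.359, 0.012, 0, -1.224, -0.288], TCP at [0.241, -0.631, 0.227] pointing down, gripper open.
Joint ranges: [-3.07, 3.07], [-1.43, 2.12], [-1.02, 1.25], [-3.03, 1.67], [-3.05, -0], [-3.03, 3.03]. Speed limits (rad/s): [2.39, 2.39, 3.01, 3.14, 3.14, 3.14].

INTERFACE

Orientations are given as [roll, pitch, yaw] about the fixed x, y, z axes, in that order (R = Rz(yaw) Ry(pitch) Rx(roll)).
In Python, from station import arm gives the robot as it stands.
- The arm moves only by the tool drive_tool, never from a script. Its argument "targets" is a list of rows, each a list of 6 numbers: the shift along the world's x, y, z in units of 0.04 m (1.0 is 0.04 m), then the turn, a rotation vector about the world's x, y, z in units of 6 degrees (1.0 is 6 degrees). In form: [[x, y, z, wx, wy, wz], ...]. A call has 1 to 5 rows; each row shifts and turns the commanded pose from where the row before left it; what a row does not reach is not made up. A row lasts 1/8 s, in which the tool goes at most 62.5 mm and 10.7 degrees, less where a joint would pass 70% of its speed; a pose out of reach is approached as far as the arm can. A call with a number of a shift or a turn outside -1 to 1 is refused whole. A call with a gripper value outside its range is refused whole. "claw" is the opening, from 0 (shut) to 1 (fully open), set as the call begins (left out, the last holds). The fingers move at their own pace and stop on an object; "newtons" is the grip in N (left out, the last holds). Time passes only in rows, so rows that do not move let the fingers close. It gives the time, the measured TCP pose, the force and the opening at its end, in the units of the state.
- arm.get_state(): the state, without advancing time (a new reading comes with each control period).
- arm.grab_frame(name): name is "scene" or "top" or "wrist"; returns (picture, depth): 420x560x3 uint8, red, green, blue; 420x560 float32, m along the optical axis (not along the pixel's ray), 0 where there is no reading.
- arm.get_calibration(name): a dict with "mtx" (3x3 intrinsics, pixels), "origin" and "rotation" of the camera in the world. Camera axes: x right, y up, looking along -z (the intrinsics and any distortion apply to the point x, -y, -z); pixel columns grow to the right and rows downward; lengths in m; the calibration is good to about 2 mm. A picture is of the moment at which its call begins: read the wrist's pose just before it. get_calibration takes no time and is no camera call; for the wrist camera it gives the pose at the moment of the call.
- arm.job_done(): hands the job in, once; it reports no verdict.
Trained networks look in the newest picture that a camera, given by its name, has taken for a name from the list of things; names that differ only in an ending like _2 or _b are one class to them, and where a whole thing is asked for, a point or a joint stands for the part that bears it (a point fixed in the world has none). Each returns a list of dicts, best first, with "score" (0 to 1); they miss things now and then, are a little off and sometimes report something else, mostly with a low value. They report only what shows in the picture. A call takes as long as a camera call. They do not tell look-alikes from the thing itself.
- arm.search_frame(target, camera): "point" ([x, y, z] in m, in the coordinates of the camera as it stood for that picture, good to about 4 mm: the middle of the surface that is visible of it).
- arm.cut_out(target, camera): "pixels" (420x560 bool, what is visible of it).
- arm.landmark_of(target, camera): "point" ([x, y, z] in m, in the coordinates of the camera as it stood for that picture, good to about 4 mm: a listed point, or the origin of a listed thing).
The state is a dict: "t": time; "q": joint angles; "qd": joint speeds; "joint_efforts": joint torques, N m; "eef_pos": TCP position; "ee_rot": TCP orientation; "force": force on the tool from outside, world axes, zero at the start; "moment": the same for the moment, N m; "width": finger opening in m.
Only numpy, scipy, OpenCV 4.12 (cv2) and the standard library are available. Lean on these libraries where they do the work, as an engineer would, in place of code of your own. Each camera call takes 0.05 s, during which the arm holds its last target. There are 200 camera calls.

TASK

I am done with red and paint with blue next: push the red bottle's push-pull cap fully down until it is shut, and pull the blue bottle's cap fully up until it is open. Leave the yellow cap open and the green cap shut, just as they are.

Things in the scene. Friction and masses are not known exactly. Their poses are not given: they have to be found in the camera images.
- red_cap_top (a point): Centre of the top face of the red cap (28 mm wide, 36 tall, upright) on the red bottle (60 wide, fixed in a steel foot 80 wide). The cap slides 14 mm along z and snaps to either end past half-way; moving it takes up to about 6 N. Shut: top 164 mm above the table, cap on the white collar (36 wide, its top at 128). Open: top at 178, white stem shows. Starts open. z up.
- blue_cap_top (a point): Centre of the top face of the blue cap (28 mm wide, 36 tall, upright) on the blue bottle (60 wide, fixed in a steel foot 80 wide). The cap slides 14 mm along z and snaps to either end past half-way; moving it takes up to about 6 N. Shut: top 164 mm above the table, cap on the white collar (36 wide, its top at 128). Open: top at 178, white stem shows. Starts shut. z up.
- yellow_cap_top (a point): Centre of the top face of the yellow cap (28 mm wide, 36 tall, upright) on the yellow bottle (60 wide, fixed in a steel foot 80 wide). The cap slides 14 mm along z and snaps to either end past half-way; moving it takes up to about 6 N. Shut: top 164 mm above the table, cap on the white collar (36 wide, its top at 128). Open: top at 178, white stem shows. Starts open. z up.
- green_cap_top (a point): Centre of the top face of the green cap (28 mm wide, 36 tall, upright) on the green bottle (60 wide, fixed in a steel foot 80 wide). The cap slides 14 mm along z and snaps to either end past half-way; moving it takes up to about 6 N. Shut: top 164 mm above the table, cap on the white collar (36 wide, its top at 128). Open: top at 178, white stem shows. Starts shut. z up.
Things that resemble listed ones, but are neither listed nor needed, are in the scene too. What is shaped like the part that bears yellow_cap_top but pink is not meant.

How it is judged:
By the outcome, as a careful person would: the job done as asked, in the order asked, and still so for the second after the job is handed in, with the robot touching nothing.
It also fails if it takes over 45 s, if anything falls off the work surface, if the arm or the gripper's body presses on something with over 40 N, if the wrist force passes 120 N, or if a joint passes its speed limit or range.

## Working session

There is one attempt and no reset: what is moved stays moved. The work goes in short steps, Python scripts to look and compute and a tool call to move; the robot and the scene stay as the last step left them, time stands still between calls to the robot, and variables do not carry over. Pictures are saved under pics/ and viewed, about 8 in all and at most 12, crops included, and the job is handed in when it is done.

Besides the shell and the picture viewer there is one more tool, called by a JSON object that holds its "name" and its "arguments". drive_tool: Moves the arm, as the interface text tells. Shifts and turns lie within -1 to 1; 1 stands for 0.04 m of shift or 6 degrees of turn. Its arguments: {"type":"object","properties":{"targets":{"type":"array"},"claw":{"type":"number"},"newtons":{"type":"number"}},"required":["targets"]}

```bash
mkdir -p pics; cat > h.py <<'E'
import numpy as np,cv2
from station import arm
def w(cam,p):
    c=arm.get_calibration(cam);return np.array(c["rotation"])@np.array(p)+np.array(c["origin"])
def px(cam,P):
    c=arm.get_calibration(cam);q=np.array(c["rotation"]).T@(np.array(P)-np.array(c["origin"]))
    m=np.array(c["mtx"]);u=m@np.array([q[0],-q[1],-q[2]]);return u[:2]/u[2]
def cloud(cam,d):
    c=arm.get_calibration(cam);m=np.array(c["mtx"]);v,u=np.mgrid[:d.shape[0],:d.shape[1]]
    P=np.stack([(u-m[0,2])/m[0,0]*d,-(v-m[1,2])/m[1,1]*d,-d],-1)
    return P@np.array(c["rotation"]).T+np.array(c["origin"])
E
python3 - <<'E'
from h import *
for cam in ["scene","top"]:
    im,d=arm.grab_frame(cam); cv2.imwrite(f"pics/{cam}0.png",im[...,::-1]); np.save(f"{cam}.npy",d)
    for n in ["red","blue","yellow","green"]:
        for r in arm.landmark_of(n+"_cap_top",cam)[:3]:
            P=w(cam,r["point"]);print(cam,n,round(r["score"],2),P.round(3),px(cam,P).round())
s=arm.get_state();print(s["t"],s["eef_pos"],s["ee_rot"],s["force"],s["width"])
a=cv2.imread("pics/scene0.png");b=cv2.imread("pics/top0.png")
cv2.imwrite("pics/both.png",cv2.resize(np.vstack([a,b]),None,fx=.71,fy=.71))
E
```

```text
Traceback (most recent call last):
  File "h.py", line 7, in px
    m=np.array(c["mtx"]);u=m@np.array([q[0],-q[1],-q[2]]);return u[:2]/u[2]
                                       ~^^^
IndexError: invalid index to scalar variable.
```

View pics/scene0.png

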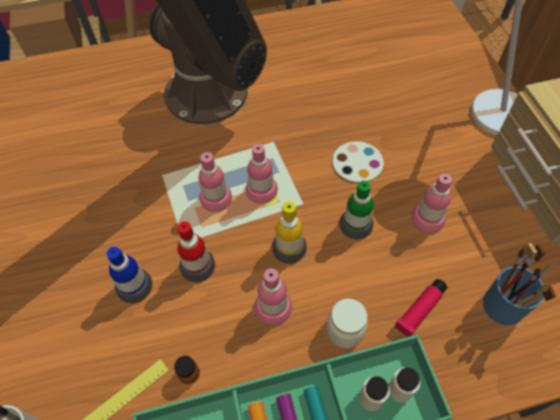

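The scene picture shows the blue (115,255), red (185,230), yellow (290,210) and green (363,187) caps, plus several pink look-alikes. The calibration's rotation is not a matrix, so I'll treat it as rpy and fix the helper.

```bash
sed -i 's/np.array(c\["rotation"\])/R.from_euler("xyz",c["rotation"]).as_matrix()/; 1a from scipy.spatial.transform import Rotation as R' h.py; sed -i 's/np.array(c\["rotation"\])/R.from_euler("xyz",c["rotation"]).as_matrix()/g' h.py
python3 - <<'E'
from h import *
for cam in ["scene","top"]:
    im,d=arm.grab_frame(cam); cv2.imwrite(f"pics/{cam}0.png",im[...,::-1]); np.save(f"{cam}.npy",d)
    print(arm.get_calibration(cam)); C=cloud(cam,d); 
    print("median z",np.nanmedian(C[d>0][:,2]))
    for n in ["red","blue","yellow","green"]:
        for r in arm.landmark_of(n+"_cap_top",cam)[:3]:
            P=w(cam,r["point"]);print(cam,n,round(r["score"],2),P.round(3),px(cam,P).round())
s=arm.get_state();print(s["t"],s["eef_pos"],s["ee_rot"],s["force"],s["width"])
E
```

```text
{'mtx': array([[511.26195809,   0.        , 283.12797708],
       [  0.        , 511.26195809, 207.40895281],
       [  0.        ,   0.        ,   1.        ]]), 'origin': array([ 1.08141306, -0.05039054,  1.04224645]), 'rotation': array([0.57163059, 0.01136497, 1.30859348])}
median z 0.0006234943834400042
scene red 0.48 [ 0.531 -0.116  0.183] [183. 225.]
scene blue 0.7 [ 0.548 -0.261  0.164] [112. 254.]
scene yellow 0.72 [0.552 0.434 0.168] [445. 177.]
scene yellow 0.64 [0.673 0.027 0.166] [272. 274.]
scene yellow 0.61 [0.368 0.073 0.168] [258. 147.]
scene green 0.76 [0.526 0.262 0.163] [363. 186.]
{'mtx': array([[383.22641312,   0.        , 282.85798955],
       [  0.        , 383.22641312, 207.73936239],
       [  0.        ,   0.        ,   1.        ]]), 'origin': array([0.41717649, 0.08752407, 0.98183352]), 'rotation': array([ 0.1423747 , -0.03099163, -1.57342254])}
median z 0.0003245558512924296
top red 0.67 [ 0.534 -0.119  0.176] [368. 207.]
top blue 0.66 [ 0.544 -0.265  0.168] [433. 203.]
top yellow 0.68 [0.546 0.091 0.176] [269. 201.]
top yellow 0.68 [0.557 0.43  0.161] [111. 197.]
top yellow 0.52 [0.369 0.074 0.162] [277. 286.]
top green 0.5 [0.528 0.264 0.165] [188. 211.]
0.6 [ 0.24076489 -0.63054748  0.22655734] [ 3.14156337e+00 -1.79716751e-05 -2.77680850e+00] [-0.20517071  0.77524598  0.06592986] 0.08728394679254105
```

View pics/top0.png

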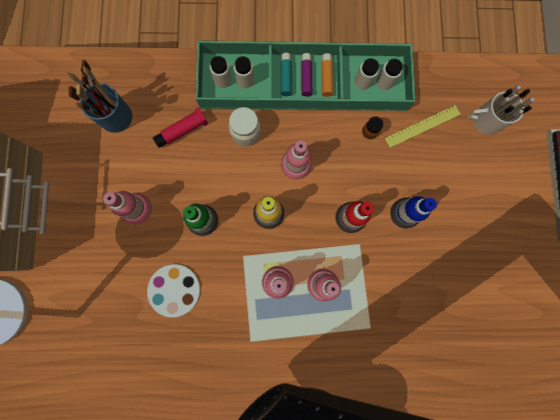

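The top picture shows the same layout: red cap (368,207), blue (430,204), yellow (268,203), green (190,212). The other pink bottles at (295,148), (110,200), (280,287) and (332,290) aren't meant. Red and blue each appear only once. I'll refine their positions with colour and depth, and confirm with an enlarged crop.

```bash
python3 - <<'E'
from h import *
for cam in ["scene","top"]:
    a=cv2.imread(f"pics/{cam}0.png");C=cloud(cam,np.load(cam+".npy"));hsv=cv2.cvtColor(a,cv2.COLOR_BGR2HSV)
    h,s,v=[hsv[...,i].astype(int) for i in range(3)]
    for n,h0,g in [("red",0,(.533,-.117)),("blue",120,(.546,-.263)),("yellow",26,(.55,.09)),("green",65,(.527,.263))]:
        dh=np.minimum(abs(h-h0),180-abs(h-h0));m=(dh<12)&(s>150)&(np.hypot(C[...,0]-g[0],C[...,1]-g[1])<.03)&(C[...,2]>.15)
        P=C[m];zt=np.percentile(P[:,2],90);T=P[P[:,2]>zt-.006]
        (x,y),r=cv2.minEnclosingCircle(T[:,:2].astype(np.float32));print(cam,n,m.sum(),"top z",zt.round(4),"med",np.median(T,0).round(4),"circ",round(x,4),round(y,4),round(r,4))
a=cv2.imread("pics/scene0.png")[205:310,90:320];cv2.imwrite("pics/crop.png",cv2.resize(a,None,fx=3.4,fy=3.4,interpolation=2))
E
```

```text
scene red 207 top z 0.1792 med [ 0.5347 -0.1156  0.1777] circ 0.5332 -0.116 0.0141
scene blue 157 top z 0.1653 med [ 0.5476 -0.2585  0.1636] circ 0.5449 -0.2591 0.0138
scene yellow 207 top z 0.1794 med [0.5455 0.0951 0.1777] circ 0.544 0.095 0.0132
scene green 120 top z 0.1659 med [0.5284 0.2625 0.1639] circ 0.5269 0.2625 0.0131
top red 160 top z 0.1795 med [ 0.5321 -0.1155  0.178 ] circ 0.533 -0.1166 0.0139
top blue 140 top z 0.1655 med [ 0.5437 -0.2582  0.1638] circ 0.5449 -0.2598 0.0141
top yellow 142 top z 0.1791 med [0.5429 0.0939 0.1777] circ 0.5442 0.0946 0.0142
top green 123 top z 0.1656 med [0.5249 0.2607 0.1639] circ 0.5256 0.263 0.014
```

View pics/crop.png

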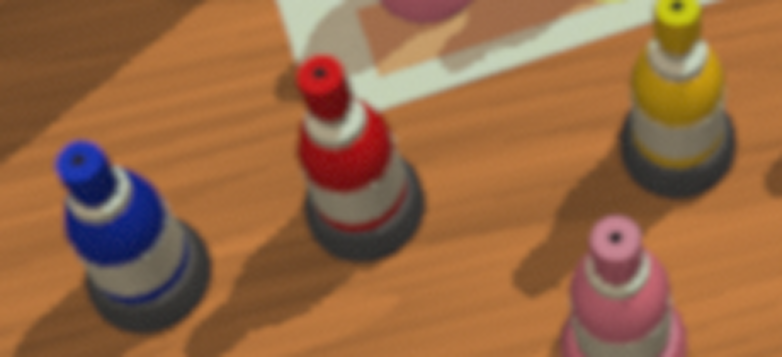

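The crop confirms it. Red stands open with its top at 178 mm, blue is shut at 164 mm, and both agree with the description. Next I go above red with the fingers shut.

{"name": "drive_tool", "arguments": {"targets": [[0.55,1,0,0,0,0],[0.55,1,0,0,0,0],[0.55,1,0,0,0,0],[0.55,1,0,0,0,0],[0.55,1,0,0,0,0]], "claw": 0, "newtons": 20}}

```text
t: 1.23
eef_pos: [0.3514, -0.4293, 0.2268]
ee_rot: [-3.141, 0.0, -2.777]
force: [0.3, -0.6, 0.1]
width: 0.0432
```

{"name": "drive_tool", "arguments": {"targets": [[0.55,1,0,0,0,0],[0.55,1,0,0,0,0],[0.55,1,0,0,0,0],[0.55,1,0,0,0,0],[0.55,1,0,0,0,0]]}}

```text
t: 1.85
eef_pos: [0.4614, -0.2292, 0.2269]
ee_rot: [-3.141, 0.001, -2.777]
force: [0.9, -0.2, 0.4]
width: 0.0006
```

{"name": "drive_tool", "arguments": {"targets": [[0.6,0.94,0,0,0,0],[0.6,0.94,0,0,0,0],[0.59,0.94,0,0,0,0],[0,0,-0.5,0,0,0],[0,0,-0.4,0,0,0]]}}

```text
t: 2.48
eef_pos: [0.5323, -0.1173, 0.1898]
ee_rot: [3.141, -0.0, -2.776]
force: [0.5, -0.4, -0.0]
width: 0.0003
```

```bash
python3 - <<'E'
from h import *
s=arm.get_state();print(s["eef_pos"],s["force"])
im,d=arm.grab_frame("wrist");b,_=arm.grab_frame("scene")
print(px("wrist",[.533,-.1163,.178]))
cv2.imwrite("pics/w1.png",np.hstack([cv2.resize(im[...,::-1],(400,300)),cv2.resize(b[140:290,90:290,::-1],(400,300))]))
E
```

```text
[ 0.53234931 -0.11725612  0.1897871 ] [ 0.54120099 -0.36930089 -0.00173896]
[276.42054493 262.13690516]
```

View pics/w1.png

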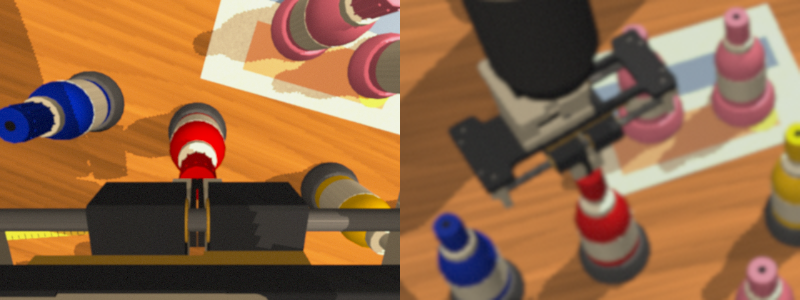

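The view shows the shut fingertips centred over the red cap (wrist crop 197,170). Pushing down gently.

{"name": "drive_tool", "arguments": {"targets": [[0,0,-0.2,0,0,0],[0,0,-0.12,0,0,0],[0,0,-0.1,0,0,0],[0,0,-0.1,0,0,0],[0,0,-0.1,0,0,0]]}}

```text
t: 3.2
eef_pos: [0.5324, -0.1177, 0.1654]
ee_rot: [3.141, 0.0, -2.777]
force: [0.5, -0.2, -0.1]
width: 0.0004
```

{"name": "drive_tool", "arguments": {"targets": [[0,0,-0.03,0,0,0],[0,0,-0.03,0,0,0],[0,0,0,0,0,0]]}}

```text
t: 3.58
eef_pos: [0.5323, -0.1177, 0.1642]
ee_rot: [-3.141, 0.0, -2.776]
force: [-3.9, 1.2, 8.8]
width: 0.0006
```

It bottoms at 164 mm with 8.8 N, so red is shut. Next I lift, go above blue and open the jaws to about 60 mm.

{"name": "drive_tool", "arguments": {"targets": [[0,0,0.6,0,0,0],[0,0,0.6,0,0,0],[0.11,-1,0,0,0,0],[0.11,-1,0,0,0,0],[0.1,-1,0,0,0,0]]}}

```text
t: 4.2
eef_pos: [0.5455, -0.2387, 0.2114]
ee_rot: [-3.141, 0.0, -2.776]
force: [1.3, 0.5, -0.0]
width: 0.0004
```

{"name": "drive_tool", "arguments": {"targets": [[0,-0.55,0,0,0,0],[0,0,0,0,0,0],[0,0,0,0,0,0]], "claw": 0.68}}

```text
t: 4.58
eef_pos: [0.5451, -0.2595, 0.2112]
ee_rot: [3.141, -0.0, -2.777]
force: [-0.8, -0.3, 0.8]
width: 0.025
```

```bash
python3 - <<'E'
from h import *
s=arm.get_state();print(s["t"],s["eef_pos"],s["force"],s["width"])
im,d=arm.grab_frame("wrist");b,ds=arm.grab_frame("scene")
C=cloud("scene",ds);m=(np.hypot(C[...,0]-.533,C[...,1]+.1163)<.02)&(C[...,2]>.1);print("red top",np.percentile(C[m][:,2],[50,90,98]))
cv2.imwrite("pics/w2.png",np.hstack([cv2.resize(im[...,::-1],(400,300)),cv2.resize(b[155:305,60:260,::-1],(400,300))]))
E
```

```text
4.575 [ 0.5451119  -0.2594651   0.21116994] [-0.76563604 -0.27050409  0.7976428 ] 0.02504409887202172
red top [0.16291844 0.63866033 0.64298659]
```

View pics/w2.png

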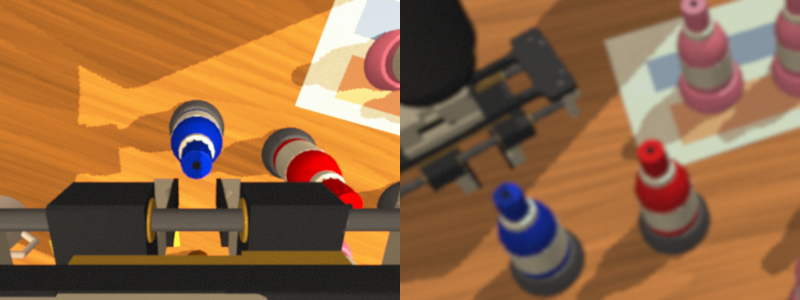

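Red's cap now sits down on its collar, and blue is centred between the jaws. I let the jaws open, descend to TCP 134 mm and close.

{"name": "drive_tool", "arguments": {"targets": [[0,0,0,0,0,0],[0,0,0,0,0,0],[0,0,0,0,0,0]]}}

```text
t: 5.05
eef_pos: [0.5452, -0.2595, 0.2115]
ee_rot: [-3.142, 0.0, -2.776]
force: [-0.0, 0.1, 0.5]
width: 0.0584
```

{"name": "drive_tool", "arguments": {"targets": [[0,0,-0.6,0,0,0],[0,0,-0.6,0,0,0],[0,0,-0.5,0,0,0],[0,0,-0.23,0,0,0],[0,0,0,0,0,0]]}}

```text
t: 5.68
eef_pos: [0.545, -0.2597, 0.1338]
ee_rot: [3.141, -0.001, -2.777]
force: [0.8, 0.4, 0.3]
width: 0.0594
```

{"name": "drive_tool", "arguments": {"targets": [[0,0,0,0,0,0],[0,0,0,0,0,0],[0,0,0,0,0,0],[0,0,0,0,0,0],[0,0,0,0,0,0]], "claw": 0, "newtons": 30}}

```text
t: 6.3
eef_pos: [0.5455, -0.2601, 0.1346]
ee_rot: [-3.141, 0.0, -2.777]
force: [0.0, -1.1, 2.2]
width: 0.0275
```

Gripped at 28 mm width. Lifting 14 mm slowly.

{"name": "drive_tool", "arguments": {"targets": [[0,0,0.08,0,0,0],[0,0,0.08,0,0,0],[0,0,0.08,0,0,0],[0,0,0.08,0,0,0],[0,0,0.05,0,0,0]]}}

```text
t: 6.92
eef_pos: [0.5454, -0.26, 0.1487]
ee_rot: [-3.141, 0.001, -2.777]
force: [6.7, -9.1, -14.0]
width: 0.0273
```

It rose 14 mm and pulls 14 N against the upper stop. I ease off slightly, release and retreat straight up.

{"name": "drive_tool", "arguments": {"targets": [[0,0,-0.01,0,0,0],[0,0,0,0,0,0],[0,0,0,0,0,0],[0,0,0,0,0,0],[0,0,0,0,0,0]], "claw": 0.68}}

```text
t: 7.55
eef_pos: [0.5452, -0.2597, 0.1486]
ee_rot: [3.142, 0.0, -2.777]
force: [-0.0, -1.1, -0.6]
width: 0.0594
```

{"name": "drive_tool", "arguments": {"targets": [[0,0,0.4,0,0,0],[0,0,0.8,0,0,0],[0,0,1,0,0,0],[-0.5,-1,0.2,0,0,0],[-0.5,-1,0,0,0,0]]}}

```text
t: 8.18
eef_pos: [0.5056, -0.3406, 0.2474]
ee_rot: [-3.139, 0.003, -2.775]
force: [0.3, 0.5, -0.7]
width: 0.0596
```

{"name": "drive_tool", "arguments": {"targets": [[-0.5,-1,0,0,0,0],[-0.5,-1,0,0,0,0],[-0.5,-1,0,0,0,0],[0,0,0,0,0,0]]}}

```text
t: 8.68
eef_pos: [0.4436, -0.4622, 0.2455]
ee_rot: [-3.141, -0.0, -2.78]
force: [0.1, 0.7, -1.0]
width: 0.0597
```

```bash
python3 - <<'E'
from h import *
s=arm.get_state();print(s["t"],s["eef_pos"],s["force"],s["width"])
for cam in ["scene","top"]:
    a,d=arm.grab_frame(cam);C=cloud(cam,d);hsv=cv2.cvtColor(a,cv2.COLOR_RGB2HSV);S=hsv[...,1]
    if cam=="scene":cv2.imwrite("pics/end.png",cv2.resize(a[160:320,80:400,::-1],None,fx=2.5,fy=2.5,interpolation=2))
    for n,g in [("red",(.533,-.1163)),("blue",(.545,-.2595)),("yellow",(.544,.095)),("green",(.526,.263))]:
        m=(np.hypot(C[...,0]-g[0],C[...,1]-g[1])<.012)&(C[...,2]>.1)&(C[...,2]<.22);print(cam,n,m.sum(),np.median(C[m],0).round(4) if m.any() else None)
E
```

```text
8.675 [ 0.44362993 -0.46216899  0.24545587] [ 0.14499931  0.72183491 -0.96449228] 0.059693074209901345
scene red 113 [ 0.5352 -0.1165  0.1632]
scene blue 161 [ 0.5484 -0.2588  0.1764]
scene yellow 186 [0.5485 0.0927 0.1753]
scene green 145 [0.5302 0.2598 0.1626]
top red 92 [ 0.533  -0.1164  0.1641]
top blue 118 [ 0.5438 -0.2574  0.1778]
top yellow 98 [0.5443 0.0949 0.1782]
top green 99 [0.5268 0.2628 0.1642]
```

View pics/end.png

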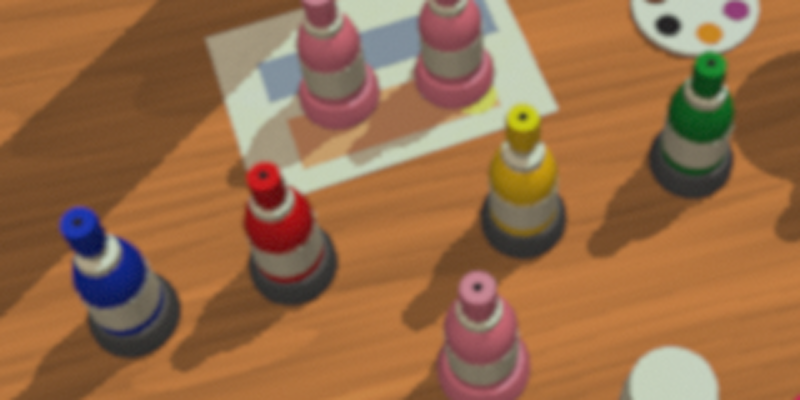

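Red is shut (164 mm), blue is open (178), yellow is still open (178) and green still shut (164). The arm is clear of everything.

```bash
python3 -c "
from station import arm
print(arm.job_done())"
```

```text
the job is handed in; nothing more can be done
None
```

The red cap is shut and the blue cap is open, done in that order. I handed the job in at about 9 s of the 45 s allowed.

- **Red:** I pushed it down with the closed fingertips until it hit the stop, at 8.8 N.
- **Blue:** I gripped it and pulled it up 14 mm to its upper stop, at about 14 N, then released it and backed away.

My last top-camera depth check, with the arm clear, gave these cap heights:

| Cap | Height (mm) | State |
|---|---|---|
| Red | 164.1 | shut |
| Blue | 177.8 | open |
| Yellow | 178.2 | open, untouched |
| Green | 164.2 | shut, untouched |

The scene camera read 1–3 mm lower on all four but showed the same states. No check failed. The one error was an early script of mine that misread the camera calibration format; I fixed it before moving the arm.

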